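Stow the spare green valve under the fittings box's tray

ROBOT

A 6-joint arm with a two-finger parallel gripper is mounted at the origin on the work surface. World frame = base frame: x ahead of the robot, y to its left, z up, the work surface at z = 0. Lengths are in m, angles in rad, forces in N, time in s.
With the tool pointing down it reaches from about 0.275 to 0.975 m from the base axis. Payload 8.4 kg.
Tool frame: the origin (TCP) lies at the very end of the fingers, on their centre line; the grasp point (between the pads) lies behind it (manip.hold_point_z is the z of the grasp point in the tool frame, in m); z points along the fingers, y is the direction in which the jaws open and shut (so a half turn about z gives the same grasp; the last joint's range is limited). The gripper opens to 92 mm and grips with 3 to 60 N. Pads are 20 mm wide; open, the fingers measure 128 mm over their backs; the gripper's body (75 mm by 189 mm) begins 69 mm behind the grasp point.
Start: joints at [1.172, 0.353, 1.633, -0, 1.155, -0.002], TCP at [0.242, 0.576, 0.215] pointing down, gripper open.
Joint ranges: [-2.63, 2.63], [-0.92, 2.1], [0.06, 2.66], [-1.3, 4.44], [0, 2.69], [-3.02, 3.02]. Speed limits (rad/s): [2.22, 2.22, 2.79, 3.14, 3.14, 3.14].

INTERFACE

Orientations are given as a 3x3 rotation matrix whose columns are the frame's x, y, z axes.
In Python, from bench import get_state, vision, manip gives the robot as it stands. The module is installed in compiled form; this text tells all that it offers.
- The arm moves only by the shell command python3 -m jog 'ROWS' [OPENING] [FORCE]. ROWS is JSON, one flat list of numbers, 4 for each row, row after row: the shift along the tool's x, y, z in mm, then the turn about the tool's z in rad. In form: [dx, dy, dz, spin, dx, dy, dz, spin, ...]. A call has 1 to 8 rows; each row shifts and turns the commanded pose from where the row before left it, along the tool's axes as they then stand; what a row does not reach is not made up. A row lasts 1/10 s, in which the tool goes at most 50 mm and 8.59 degrees, less where a joint would pass 70% of its speed; a pose out of reach is approached as far as the arm can. A call with a gripper value outside its range is refused whole. OPENING is the gripper's target within -1 to 1 (shut at 1, half-way at 0, fully open at -1), set as the call begins (- or left out, the last holds). The fingers move at their own pace and stop on an object; FORCE is the grip in N (left out, the last holds). Time passes only in rows, so rows that do not move let the fingers close. It gives the time, the measured TCP pose, the force and the opening at its end, in the units of the state.
- get_state(): the state, without advancing time (a new reading comes with each control period).
- vision.read_camera(name): name is "side" or "top" or "wrist"; returns a dict with "img" (420x560x3 uint8, red, green, blue), "mtx" (3x3 intrinsics, pixels), "rvec" (rotation vector, rad) and "tvec" (3), from world to camera coordinates, as OpenCV has them. Camera axes: x right, y down, z forward; pixel columns grow to the right and rows downward; lengths in m; the calibration is good to about 2 mm. A picture is of the moment at which its call begins. There is no depth.
- manip.hand_in(): hands the job in, once; it reports no verdict.
The state is a dict: "clock": time; "joint_pos": joint angles; "qd": joint speeds; "tau": joint torques, N m; "tool_pos": TCP position; "tool_rot": TCP orientation; "contact_force": force on the tool from outside, world axes, zero at the start; "wrist_torque": the same for the moment, N m; "width": opening from 0.0 (shut) to 1.0 (fully open).
Only numpy, scipy, OpenCV 4.12 (cv2) and the standard library are available. Lean on these libraries where they do the work, as an engineer would, in place of code of your own. Each camera call takes 0.05 s, during which the arm holds its last target.

TASK

Lift the fittings box's top tray by its yellow handle and swing it over to the robot's right until it stands open beside the box, lay the green-capped valve in the empty compartment underneath, cap up and set down rather than dropped, then swing the tray back and lower it fully home on the box. Leave the other valves and the regulator where they are, and let go of everything at the end.

Things in the scene. Friction and masses are not known exactly. Their poses are not given: they have to be found in the camera images.
- fitbox: blue open box fixed to the bench, 180 x 200 x 70 mm (x, y, z), walls and floor 4 mm, with a blue tray (180 x 200 x 35 mm, 0.28 kg, small fittings fixed in it) on top that swings over to the box's own -y side, always level. Origin at the centre of the box's underside, z up. Tray home: its bottom is 73 mm, its rim 108 mm and its handle's top 152 mm above the bench.
- compartment (a point): centre of the floor of the empty compartment under the tray, 172 x 192 mm (box x, y) and 66 mm deep; 5 mm above the bench; axes of the box.
- tray_link (a joint): angle q of the tray's parallel links (130 mm), rad: 0 home, 2.27 fully open beside the box. The tray keeps its heading; all its points are shifted from home by 130 mm x (cos(0.436+q) - cos(0.436)) along the box's y and 130 mm x (sin(0.436+q) - sin(0.436)) up: 75 mm up mid-way, 236 mm towards -y when open. Stiff hinges (about 4 N): it stays where left, so guide it fully home.
- tray_handle (a point): grip point of the yellow upright handle plate at the tray's middle: 60 mm long along the box's x, 14 mm thick along the box's y, standing 44 mm above the tray's rim; the point is on its centre line 17 mm below its top, 27 mm above the rim, 135 mm above the bench with the tray home. Axes of the box. It moves with the tray.
- valve_green: inline valve: brass block 40 x 34 x 34 mm (x, y, z), round steel stubs 25 mm thick along x, 68 mm long overall, round green cap 29 mm wide, 6 mm high on top; 40 mm high overall, about 0.2 kg. Origin at the centre of its underside on the bench, z up through the cap. Grasp its two flat sides, 34 mm apart along y. The one to stow.
- valve_red: inline valve: brass block 40 x 34 x 34 mm (x, y, z), round steel stubs 25 mm thick along x, 68 mm long overall, round red cap 29 mm wide, 6 mm high on top; 40 mm high overall, about 0.2 kg. Origin at the centre of its underside on the bench, z up through the cap. Grasp its two flat sides, 34 mm apart along y. Leave it.
- valve_white: inline valve: brass block 40 x 34 x 34 mm (x, y, z), round steel stubs 25 mm thick along x, 68 mm long overall, round white cap 29 mm wide, 6 mm high on top; 40 mm high overall, about 0.2 kg. Origin at the centre of its underside on the bench, z up through the cap. Grasp its two flat sides, 34 mm apart along y. Leave it.
- regulator: black pressure regulator with a metal gauge, 48 mm wide, 85 mm along y over its ports, 70 mm high, 0.4 kg, beyond the box. Origin at the centre of its underside. Leave it.
Not all that is in view belongs to the job. Leave any purple look-alike of the valve_green alone.

How it is judged:
On the way, in this order (a step that is already met when the one before it is completed fails the run):
1. the tray is swung open, clear of the compartment (link angle over 1.6 rad) (value of joint tray_link above 1.6 rad), for 0.2 s.
2. with the tray still open, the green-capped valve lies cap up on the compartment's floor, released (x of valve_green in the frame of fitbox between -0.085 and 0.085 m and y of valve_green in the frame of fitbox between -0.095 and 0.095 m and z of valve_green in the frame of fitbox below 0.02 m and angle between valve_green's own z axis and vertical below 0.3 rad and contact force between the fingers and valve_green below 0.05 N and value of joint tray_link above 1.2 rad), for 0.2 s.
At the end, for the whole second after the job is handed in: The tray is home on the box (link angle under 0.08 rad, about 9 mm of lift), the green-capped valve rests inside the compartment on its floor (within 16 mm of it, cap up within 0.3 rad), at rest; the other valves and the regulator are within 20 mm of where they were (value of joint tray_link below 0.08 rad and x of valve_green in the frame of fitbox between -0.085 and 0.085 m and y of valve_green in the frame of fitbox between -0.095 and 0.095 m and z of valve_green in the frame of fitbox below 0.02 m and angle between valve_green's own z axis and vertical below 0.3 rad and linear speed of valve_green below 0.02 m/s); the robot touches nothing.
It fails at once if the valve red is moved by more than 20 mm (distance of valve_red from where it was at the start of the episode above 0.02 m).
It fails at once if the valve white is moved by more than 20 mm (distance of valve_white from where it was at the start of the episode above 0.02 m).
It fails at once if the regulator is moved by more than 20 mm (distance of regulator from where it was at the start of the episode above 0.02 m).
It fails at once if the green-capped valve is dropped (falls freely by more than about 25 mm) (contact force between the fingers and valve_green below 0.05 N and linear speed of valve_green above 0.7 m/s).
It also fails if it takes over 72 s, if anything falls off the work surface, if the arm or the gripper's body presses on something with over 40 N, if the wrist force passes 120 N, or if a joint passes its speed limit or range.

## Working session

There is one attempt and no reset: what is moved stays moved. The work goes in short steps, Python scripts to look and compute and a shell command to move; the robot and the scene stay as the last step left them, time stands still between calls to the robot, and variables do not carry over. Pictures are saved under pics/ and viewed, and the job is handed in when it is done.

```bash
mkdir -p pics; cat > h.py <<'E'
import numpy as np, cv2
from bench import get_state, vision, manip
def cam(n,save=None):
    c=vision.read_camera(n)
    if save: cv2.imwrite(f'pics/{save}.png',cv2.cvtColor(c['img'],cv2.COLOR_RGB2BGR)); np.savez(f'pics/{save}.npz',**c)
    return c
def P(c):
    R,_=cv2.Rodrigues(np.array(c['rvec'],float)); return R,np.array(c['tvec'],float).reshape(3),np.array(c['mtx'])
def ray(c,u,v):
    R,t,K=P(c); d=R.T@np.linalg.solve(K,[u,v,1.]); return -R.T@t,d
def atz(c,u,v,z):
    o,d=ray(c,u,v); return o+d*(z-o[2])/d[2]
def tri(*l):
    A=np.zeros((3,3));b=np.zeros(3)
    for c,u,v in l:
        o,d=ray(c,u,v); d=d/np.linalg.norm(d); M=np.eye(3)-np.outer(d,d); A+=M;b+=M@o
    x=np.linalg.solve(A,b)
    return x,[np.linalg.norm(np.cross(x-ray(*q)[0],ray(*q)[1]/np.linalg.norm(ray(*q)[1]))) for q in l]
def proj(c,p):
    return cv2.projectPoints(np.array(p,float).reshape(-1,3),np.array(c['rvec'],float),np.array(c['tvec'],float),np.array(c['mtx'],float),None)[0].reshape(-1,2)
E
python3 - <<'E'
from h import *
np.set_printoptions(precision=4,suppress=True)
for n in('top','side','wrist'):
    c=cam(n,n+'0'); R,t,K=P(c); print(n,-R.T@t,R[2],K[0,0])
s=get_state(); print(s, manip.hold_point_z)
E
```

```text
top [0.4381 0.1336 0.8361] [ 0.1727  0.0458 -0.9839] 427.2295475803398
side [ 0.1135 -0.3299  0.7118] [ 0.5043  0.5335 -0.679 ] 434.10918547502746
wrist [0.1799 0.6011 0.3835] [ 0.218  -0.0938 -0.9714] 336.7769656395436
{'clock': 0.15, 'joint_pos': array([ 1.1716,  0.3535,  1.634 , -0.    ,  1.1552, -0.0024]), 'qd': array([ 0.0022, -0.0011,  0.001 ,  0.0003, -0.0016, -0.0024]), 'tau': array([  0.0016, -59.4205, -33.4467,   0.0699,   0.0204,  -0.0001]), 'tool_pos': array([0.2414, 0.5761, 0.214 ]), 'tool_rot': array([[-0.9223,  0.3864, -0.0004],
       [ 0.3864,  0.9223, -0.001 ],
       [-0.    , -0.0011, -1.    ]]), 'contact_force': array([ 0.0898,  0.9584, -0.9118]), 'wrist_torque': array([ 0.0046, -0.0473, -0.0281]), 'width': 0.9971732667538837} -0.0187
```

View pics/top0.png

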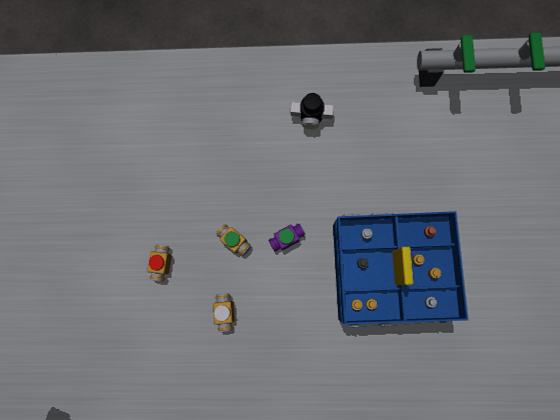

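View pics/side0.png

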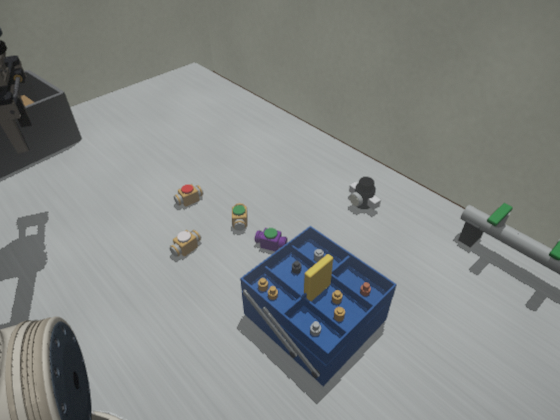

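View pics/wrist0.png

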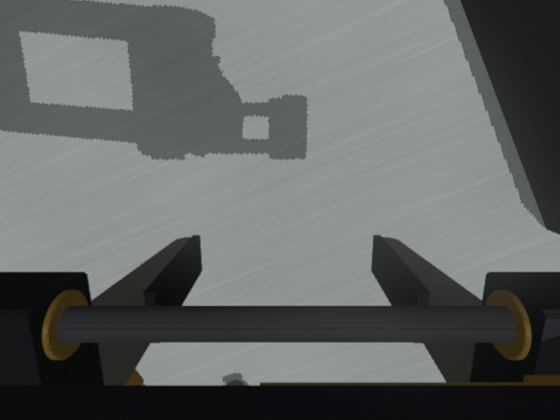

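Two green caps are in the top view: one on a brass block at (232,240) and one on a purple body at (287,237). The brass one fits valve_green, and the purple one is the look-alike. Red is at (156,263), white at (222,313), the regulator at (312,108), and the tray handle at (403,266). I'll confirm with enlarged crops.

```bash
python3 - <<'E'
import cv2,numpy as np
a=cv2.imread('pics/top0.png');b=cv2.imread('pics/side0.png')
A=cv2.resize(a[205:285,200:310],None,fx=4,fy=4,interpolation=cv2.INTER_CUBIC)
B=cv2.resize(b[185:265,210:300],None,fx=4,fy=4,interpolation=cv2.INTER_CUBIC)
cv2.imwrite('pics/crop1.png',np.hstack([A[:320],B[:320]])[:, :800])
cv2.imwrite('pics/crop2.png',cv2.resize(a[200:335,320:480],None,fx=4,fy=4,interpolation=cv2.INTER_CUBIC))
cv2.imwrite('pics/crop3.png',cv2.resize(b[220:390,230:410],None,fx=3.5,fy=3.5,interpolation=cv2.INTER_CUBIC))
E
```

```text
(no output)
```

View pics/crop1.png

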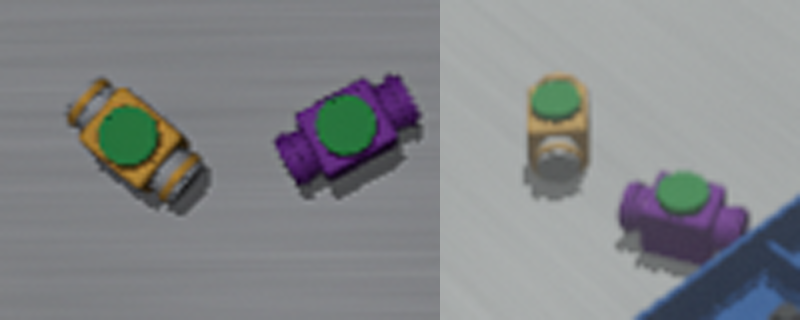

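View pics/crop2.png

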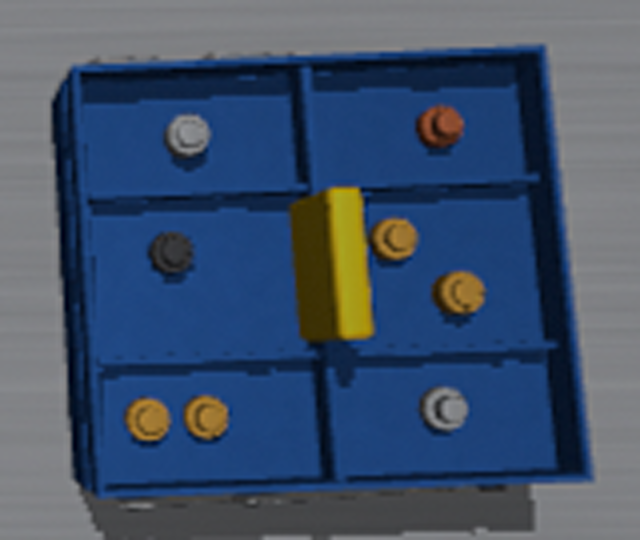

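View pics/crop3.png

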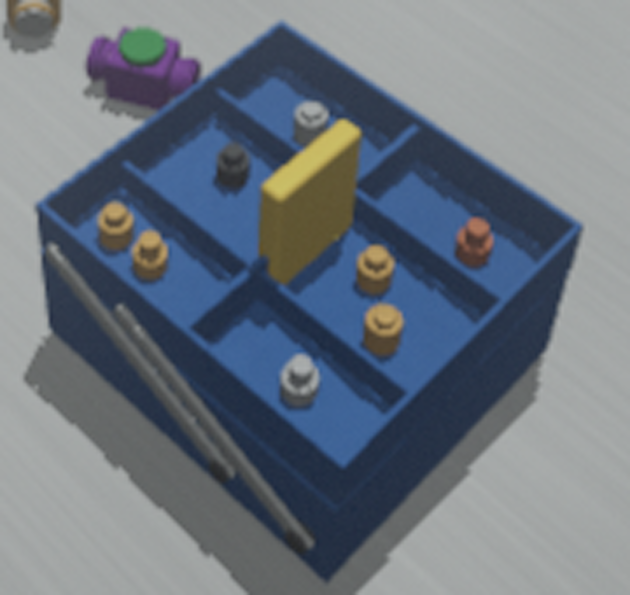

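```bash
python3 - <<'E'
from h import *
np.set_printoptions(precision=4,suppress=True)
t=dict(np.load('pics/top0.npz'));s=dict(np.load('pics/side0.npz'))
T=lambda x,y:(t,320+x/4-.4,200+y/4-.4)
S=lambda x,y:(s,230+x/3.5-.4,220+y/3.5-.4)
C={}
for n,a,b in [('TL',(75,68),(282,25)),('TR',(545,47),(580,228)),('BL',(95,495),(40,207)),('BR',(592,480),(342,467)),
 ('h+x+y',(332,188),(347,122)),('h+x-y',(358,187),(360,132)),('h-x-y',(372,337),(275,197)),('h-x+y',(340,338),(262,190))]:
    x,e=tri(T(*a),S(*b)); C[n]=x; print(n,x,np.round(np.array(e)*1000,1))
cc=(C['TL']+C['TR']+C['BL']+C['BR'])/4; print('rimc',cc)
hc=sum(C[k] for k in C if k[0]=='h')/4; print('handle',hc)
d=C['TL']-C['TR']+C['BL']-C['BR']; print('yaw rim y', np.arctan2(-d[0],d[1]), np.hypot(*d[:2])/2)
d=C['TL']-C['BL']+C['TR']-C['BR']; print('yaw rim x', np.arctan2(d[1],d[0]), np.hypot(*d[:2])/2)
d=C['h+x+y']-C['h-x+y']+C['h+x-y']-C['h-x-y']; print('yaw h x', np.arctan2(d[1],d[0]), np.hypot(*d[:2])/2)
# valve: crop1 4x
U=lambda x,y:(t,200+x/4-.4,205+y/4-.4); V=lambda x,y:(s,210+(x-440)/4-.4,185+y/4-.4)
x,e=tri(U(128,136),V(556,99)); print('green cap',x,e)
x,e=tri(U(347,125),V(683,191)); print('purple cap',x,e)
z=.0125
a=atz(t,*U(88,98)[1:],.0125);b=atz(t,*U(182,178)[1:],.0125);print('axis',np.arctan2(*(a-b)[[1,0]]),np.hypot(*(a-b)[:2]))
for n,q in [('edge1',[(128,85),(187,138)]),('edge2',[(80,140),(137,192)])]:
    a=atz(t,*U(*q[0])[1:],.034);b=atz(t,*U(*q[1])[1:],.034);print(n,np.arctan2(*(a-b)[[1,0]]),a,b)
for n,u,v,h in [('red',156,263,.04),('white',222,313,.04),('reg',312,103,.07)]: print(n,atz(t,u,v,h))
E
```

```text
TL [0.5581 0.0679 0.1069] [1.1 1.1]
TR [ 0.5638 -0.1303  0.108 ] [1.7 1.7]
BL [0.3802 0.0642 0.1048] [0.2 0.2]
BR [ 0.3852 -0.1357  0.1088] [1.2 1.2]
h+x+y [ 0.5015 -0.0283  0.1504] [0.8 0.8]
h+x-y [ 0.5011 -0.0378  0.1515] [1.5 1.5]
h-x-y [ 0.4421 -0.0388  0.1543] [2. 2.]
h-x+y [ 0.4427 -0.0285  0.1491] [0.8 0.8]
rimc [ 0.4718 -0.0335  0.1071]
handle [ 0.4718 -0.0333  0.1513]
yaw rim y 0.02700162292703888 0.19913928836697797
yaw rim x 0.02558280187097094 0.17833624966683723
yaw h x 0.010590007336617585 0.058904632072168325
green cap [0.5302 0.2633 0.0381] [np.float64(0.0009195432067242282), np.float64(0.0009195432067242555)]
purple cap [0.5341 0.1599 0.0385] [np.float64(0.0010615561365652508), np.float64(0.0010615561365651975)]
axis 0.8655724223348884 0.06121677725282508
edge1 0.836427596388668 [0.5559 0.2638 0.034 ] [0.5302 0.2353 0.034 ]
edge2 0.8353102730988563 [0.5298 0.2864 0.034 ] [0.5049 0.2588 0.034 ]
red [0.4862 0.4051 0.04  ]
white [0.3941 0.2783 0.04  ]
reg [0.7847 0.1074 0.07  ]
```

```bash
python3 -m jog '[0,0,0,-0.141, 0,0,0,-0.141, 0,0,0,-0.141]' -1 40; python3 -m jog '[-13,-38,0,0,-13,-38,0,0,-13,-38,0,0,-13,-38,0,0,-13,-38,0,0,-13,-38,0,0,-13,-38,0,0,-13,-38,0,0]'; python3 -m jog '[-13,-38,0,0,-13,-38,0,0,-13,-38,0,0,-13,-38,0,0,-13,-38,0,0,-13,-38,0,0,0,0,0,0]'
cat > e.py <<'E'
import sys
from h import *
np.set_printoptions(precision=4,suppress=True)
s=get_state(); R=np.array(s['tool_rot']); p=np.array(s['tool_pos'])
print(s['clock'],p,'yaw y',np.arctan2(R[1,1],R[0,1]),'z',R[:,2],'F',s['contact_force'],s['width'],s['joint_pos'])
if len(sys.argv)>3:
    d=R.T@(np.array([float(a) for a in sys.argv[1:4]])-p); print('tool delta mm',d*1000)
    if len(sys.argv)>4: print('spin', -(float(sys.argv[4])-np.arctan2(R[1,1],R[0,1])))
E
python3 e.py .4718 -.0334 .117 1.597
```

```text
clock: 0.45
tool_pos: [0.2415, 0.5762, 0.2143]
tool_rot: [[-0.999, -0.032, -0.0], [-0.032, 0.999, -0.001], [0.0, -0.001, -1.0]]
contact_force: [0.2, 0.2, -0.5]
width: 1.0
clock: 1.25
tool_pos: [0.3536, 0.2737, 0.2145]
tool_rot: [[-1.0, -0.026, 0.0], [-0.026, 1.0, -0.0], [-0.0, -0.0, -1.0]]
contact_force: [0.7, -0.5, 0.4]
width: 1.002
clock: 1.95
tool_pos: [0.4386, 0.0459, 0.2146]
tool_rot: [[-1.0, -0.022, 0.001], [-0.022, 1.0, -0.001], [-0.001, -0.001, -1.0]]
contact_force: [0.1, -0.1, -0.5]
width: 1.0
1.95 [0.4386 0.0459 0.2146] yaw y 1.5932048232227198 z [ 0.0007 -0.0011 -1.    ] F [ 0.0898 -0.0916 -0.4752] 1.0004813408101598 [ 0.1017  0.0601  2.0075 -0.0013  1.0733 -1.4908]
tool delta mm [-31.3324 -79.8838  97.7405]
spin -0.0037951767772801404
```

Moving above the handle, then checking with the wrist camera before descending.

```bash
python3 -m jog '[-11,-27,0,0,-11,-27,0,0,-10,-26,0,0,0,0,0,0,0,0,0,0]'; python3 e.py .4718 -.0334 .117 1.597; python3 - <<'E'
from h import *
w=cam('wrist','w1'); s=get_state()
print(proj(w,[[.4718,-.0334,.152],[.4718+.03,-.0334,.152],[.4718-.03,-.0334,.152]]))
t=dict(np.load('pics/top0.npz'))
E
```

```text
clock: 2.45
tool_pos: [0.4711, -0.0294, 0.2143]
tool_rot: [[-1.0, -0.025, -0.001], [-0.025, 1.0, 0.001], [0.001, 0.001, -1.0]]
contact_force: [0.3, 1.0, 0.3]
width: 1.0
2.45 [ 0.4711 -0.0294  0.2143] yaw y 1.5957522369500352 z [-0.0009  0.0005 -1.    ] F [0.3251 1.0352 0.3052] 1.0002948191759988 [-0.0658  0.113   1.949   0.0005  1.0804 -1.6618]
tool delta mm [-0.6864 -4.1085 97.3039]
spin -0.0012477630499647674
[[281.86184092 222.90492404]
 [280.97387736 262.0117216 ]
 [282.80348085 181.43416582]]
```

View pics/w1.png

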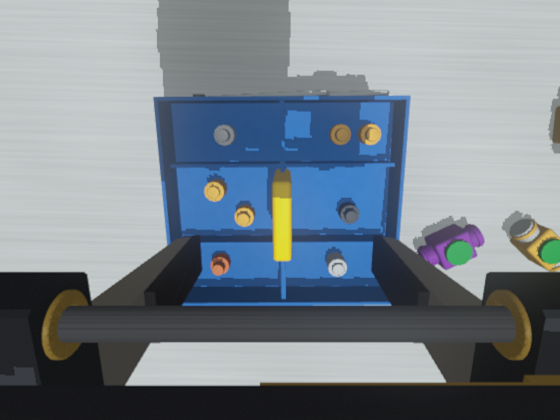

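The wrist view shows the handle top spanning about (282,182) to (282,260). The projection of my estimate falls at (282,223), so they agree. Descending.

```bash
python3 -m jog '[0,-4,20,0,0,0,25,0,0,0,25,0,0,0,20,0,0,0,7,0,0,0,0,0]'; python3 e.py .4718 -.0334 .117 1.597
```

```text
clock: 3.1
tool_pos: [0.4707, -0.0328, 0.117]
tool_rot: [[-1.0, -0.027, -0.002], [-0.027, 1.0, 0.0], [0.002, 0.0, -1.0]]
contact_force: [0.4, 0.7, 0.5]
width: 0.999
3.1 [ 0.4707 -0.0328  0.117 ] yaw y 1.5980214841509817 z [-0.0019  0.0003 -1.    ] F [0.4056 0.7    0.5427] 0.9993819912662785 [-0.0729  0.2456  2.0414  0.0002  0.8566 -1.6711]
tool delta mm [-1.0461 -0.5905  0.01  ]
spin 0.0010214841509816885
```

```bash
python3 -m jog '[0,0,0,0,0,0,0,0,0,0,0,0,0,0,0,0,0,0,0,0,0,0,0,0,0,0,0,0,0,0,0,0]' 1 50; python3 e.py
python3 - <<'E'
import numpy as np
# rows for opening, 24 steps, tool dy (=box y) and dz (down +)
q=np.linspace(0,2.27,25); y=130*np.cos(.436+q); z=130*np.sin(.436+q)
print(np.round(np.c_[q[1:],np.diff(y),-np.diff(z)],1).tolist())
E
```

```text
clock: 3.9
tool_pos: [0.4716, -0.0338, 0.1176]
tool_rot: [[-1.0, -0.026, -0.0], [-0.026, 1.0, -0.0], [0.0, -0.0, -1.0]]
contact_force: [0.5, 0.0, -0.3]
width: 0.325
3.9 [ 0.4716 -0.0338  0.1176] yaw y 1.596967142786376 z [-0.0001 -0.     -1.    ] F [ 0.4521  0.0085 -0.2755] 0.3249995619464053 [-0.0747  0.245   2.0405 -0.      0.8561 -1.6716]
[[0.1, -5.7, -10.9], [0.2, -6.7, -10.3], [0.3, -7.7, -9.6], [0.4, -8.5, -8.8], [0.5, -9.3, -8.0], [0.6, -10.0, -7.1], [0.7, -10.7, -6.1], [0.8, -11.2, -5.1], [0.9, -11.6, -4.0], [0.9, -11.9, -2.9], [1.0, -12.2, -1.7], [1.1, -12.3, -0.6], [1.2, -12.3, 0.6], [1.3, -12.2, 1.7], [1.4, -11.9, 2.9], [1.5, -11.6, 4.0], [1.6, -11.2, 5.1], [1.7, -10.7, 6.1], [1.8, -10.0, 7.1], [1.9, -9.3, 8.0], [2.0, -8.5, 8.9], [2.1, -7.7, 9.6], [2.2, -6.7, 10.3], [2.3, -5.7, 10.9]]
```

```bash
python3 -m jog '[0,0,0,0,0,0,0,0,0,0,0,0,0,0,0,0,0,0,0,0,0,0,0,0,0,0,0,0]' 1 50
```

```text
clock: 4.6
tool_pos: [0.4716, -0.0327, 0.1176]
tool_rot: [[-1.0, -0.026, -0.0], [-0.026, 1.0, 0.002], [0.0, 0.002, -1.0]]
contact_force: [-0.7, 7.6, 1.0]
width: 0.149
```

Gripped: the opening is 13.7 mm on the 14 mm plate. Swinging along the arc.

```bash
python3 -m jog '[0,-3,-5,0,0,-3,-6,0,0,-7,-10,0,0,-8,-10,0,0,-8,-9,0,0,-9,-8,0,0,-10,-7,0]'; python3 e.py
```

```text
clock: 5.3
tool_pos: [0.4728, -0.0824, 0.1724]
tool_rot: [[-1.0, -0.027, -0.0], [-0.027, 1.0, -0.0], [0.0, -0.0, -1.0]]
contact_force: [6.6, -3.3, -17.8]
width: 0.147
5.3 [ 0.4728 -0.0824  0.1724] yaw y 1.5974263063941962 z [-0.0002 -0.0003 -1.    ] F [  6.6069  -3.2948 -17.7723] 0.14699824952127233 [-0.1755  0.1768  1.9782 -0.0004  0.9867 -1.7727]
```

```bash
python3 -m jog '[0,-11,-6,0,0,-11,-5,0,0,-12,-4,0,0,-12,-3,0,0,-12,-2,0,0,-12,-1,0,0,-12,1,0,0,-12,2,0]'; python3 e.py
```

```text
clock: 6.1
tool_pos: [0.4752, -0.1749, 0.1887]
tool_rot: [[-1.0, -0.025, -0.001], [-0.025, 1.0, 0.004], [0.0, 0.004, -1.0]]
contact_force: [12.3, 10.1, -27.7]
width: 0.149
6.1 [ 0.4752 -0.1749  0.1887] yaw y 1.5960856429888464 z [-0.0005  0.0036 -1.    ] F [ 12.3237  10.0503 -27.7457] 0.14857429622844656 [-0.3578  0.1985  1.9087  0.0037  1.0362 -1.9557]
```

```bash
python3 -m jog '[0,-12,3,0,0,-12,4,0,0,-11,5,0,0,-11,6,0,0,-10,7,0,0,-9,8,0,0,-8,9,0,0,0,0,0]'; python3 e.py
```

```text
clock: 6.9
tool_pos: [0.4774, -0.2473, 0.1468]
tool_rot: [[-1.0, -0.025, -0.0], [-0.025, 1.0, 0.004], [0.0, 0.004, -1.0]]
contact_force: [11.3, 12.5, -18.6]
width: 0.153
6.9 [ 0.4774 -0.2473  0.1468] yaw y 1.5954573904774905 z [-0.0002  0.0044 -1.    ] F [ 11.259   12.47   -18.6105] 0.1532355342623796 [-0.4832  0.2978  1.8825  0.0046  0.9635 -2.0813]
```

```bash
python3 -m jog '[0,-8,8,0,0,-7,10,0,0,-5,8,0,0,0,0,0,0,0,0,0]'; python3 e.py; python3 -c "
from h import *
cam('side','s2')"
```

```text
clock: 7.4
tool_pos: [0.4778, -0.2651, 0.1208]
tool_rot: [[-1.0, -0.024, -0.001], [-0.024, 1.0, 0.007], [0.001, 0.007, -1.0]]
contact_force: [13.0, 20.4, -18.2]
width: 0.147
7.4 [ 0.4778 -0.2651  0.1208] yaw y 1.5951859878828338 z [-0.0008  0.0071 -1.    ] F [ 13.0291  20.3973 -18.2332] 0.14714517234853808 [-0.5131  0.3455  1.8827  0.0073  0.9176 -2.1127]
```

View pics/s2.png

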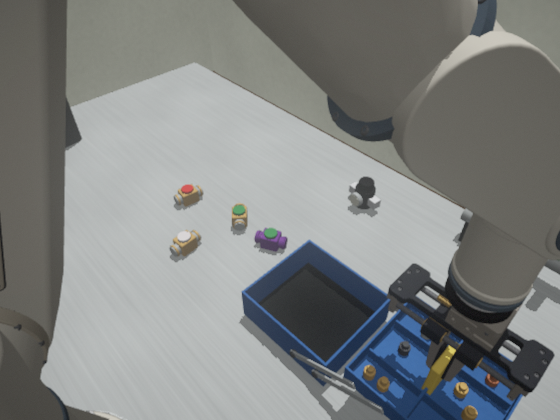

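Side view: the tray stands open at about (440,370) and the compartment at (315,300) is empty. Unloading the grip slightly, releasing and rising.

```bash
python3 -m jog '[0,2,-1,0,0,1,-1,0,0,0,0,0,0,0,0,0,0,0,0,0,0,0,0,0,0,0,0,0,0,0,0,0]' -1; python3 -m jog '[0,0,-10,0,0,0,-30,0,0,0,-30,0,0,0,-25,0,0,0,0,0]'; python3 e.py .530 .262 .19 2.416; python3 -c "
from h import *
cam('side','s3')"
```

```text
clock: 8.25
tool_pos: [0.4777, -0.2657, 0.1246]
tool_rot: [[-1.0, -0.026, -0.0], [-0.026, 1.0, -0.0], [0.0, -0.0, -1.0]]
contact_force: [-0.5, 0.4, -0.3]
width: 0.822
clock: 8.75
tool_pos: [0.4797, -0.2667, 0.2238]
tool_rot: [[-1.0, -0.026, 0.006], [-0.026, 1.0, -0.003], [-0.006, -0.003, -1.0]]
contact_force: [-1.1, 0.4, -0.3]
width: 1.004
8.75 [ 0.4797 -0.2667  0.2238] yaw y 1.597020847822533 z [ 0.0057 -0.0032 -1.    ] F [-1.0817  0.3542 -0.26  ] 1.0040400921030024 [-0.5102  0.222   1.7922 -0.      1.1209 -2.1073]
tool delta mm [-64.0107 527.3514  32.4397]
spin -0.818979152177467
```

View pics/s3.png

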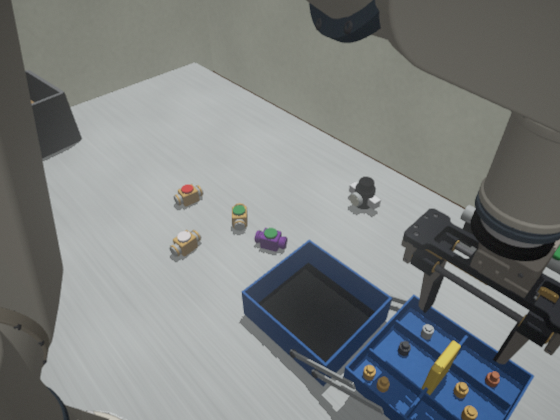

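```bash
python3 -m jog '[-4,37,0,0,-4,37,0,0,-4,37,0,0,-4,37,0,0,-5,38,0,0,-5,38,0,0,-5,38,0,0,-5,38,0,0]'; python3 -m jog '[-5,38,0,0,-5,38,0,0,-5,38,0,0,-5,38,0,0,-4,37,0,0,-5,38,0,0,0,0,0,-0.14,0,0,0,-0.14]';  python3 -m jog '[0,0,0,-0.14,0,0,0,-0.14,0,0,0,-0.14,0,0,0,-0.12,0,0,0,0,0,0,0,0]'; python3 e.py .530 .262 .19 2.416; python3 - <<'E'
from h import *
w=cam('wrist','w4'); print(proj(w,[[.5302,.2633,.04]]))
E
```

```text
clock: 9.6
tool_pos: [0.505, 0.0367, 0.2186]
tool_rot: [[-1.0, -0.026, -0.002], [-0.026, 1.0, -0.0], [0.002, -0.0, -1.0]]
contact_force: [1.2, -0.0, 0.0]
width: 0.998
clock: 10.4
tool_pos: [0.5279, 0.2639, 0.218]
tool_rot: [[-0.951, -0.309, -0.002], [-0.309, 0.951, -0.001], [0.002, -0.0, -1.0]]
contact_force: [0.3, -0.5, 0.1]
width: 1.001
clock: 11.0
tool_pos: [0.5284, 0.2627, 0.2188]
tool_rot: [[-0.665, -0.746, -0.001], [-0.746, 0.665, -0.001], [0.001, 0.001, -1.0]]
contact_force: [0.5, -0.0, -0.4]
width: 1.002
11.0 [0.5284 0.2627 0.2188] yaw y 2.4134969470281495 z [-0.0012 -0.0006 -1.    ] F [ 0.4859 -0.0462 -0.4332] 1.0016545714691616 [ 0.4588  0.2959  1.7049  0.      1.1422 -1.9547]
tool delta mm [-0.6111 -1.6626 28.7777]
spin -0.0025030529718503836
[[285.55245724 193.66442655]]
```

View pics/w4.png

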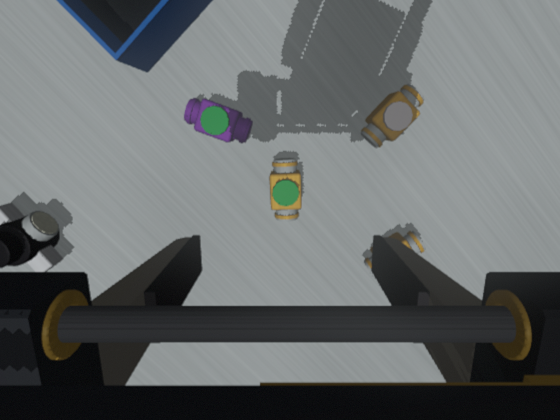

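The brass valve's green cap is at (286,192), with its stubs at (285,163) and (286,214). My estimate projects to (285.6,193.7). Refining yaw and centre.

```bash
python3 - <<'E'
from h import *
np.set_printoptions(precision=4,suppress=True)
w=dict(np.load('pics/w4.npz'));t=dict(np.load('pics/top0.npz'));s=dict(np.load('pics/side0.npz'))
im=w['img'].astype(int); 
def cap(c,box):
    im=c['img'].astype(int);m=(im[...,1]>im[...,0]*1.8)&(im[...,1]>im[...,2]*1.5);M=np.zeros_like(m);x0,y0,x1,y1=box;M[y0:y1,x0:x1]=m[y0:y1,x0:x1]
    y,x=np.nonzero(M); return x.mean(),y.mean(),len(x)
a=cap(w,(260,170,310,215));b=cap(t,(215,225,250,255));c=cap(s,(225,200,252,222));print(a,b,c)
print(tri((w,*a[:2]),(t,*b[:2]),(s,*c[:2])),tri((w,*a[:2]),(t,*b[:2])))
for n,q,b in(('w',w,a),('t',t,b),('s',s,c)):print(n,atz(q,b[0],b[1],.039))
hsv=cv2.cvtColor(w['img'],cv2.COLOR_RGB2HSV)
cr=cv2.resize(w['img'][145:225,250:325],None,fx=7,fy=7,interpolation=cv2.INTER_CUBIC);cv2.imwrite('pics/c4.png',cr[...,::-1])
E
```

```text
(np.float64(285.0689655172414), np.float64(192.1521298174442), 493) (np.float64(231.60122699386503), np.float64(238.48466257668713), 163) (np.float64(nan), np.float64(nan), 0)
(array([nan, nan, nan]), [np.float64(nan), np.float64(nan), np.float64(nan)]) (array([0.5313, 0.2634, 0.0315]), [np.float64(0.0008172293976459965), np.float64(0.0008172293976458197)])
w [0.5296 0.2619 0.039 ]
t [0.5311 0.2627 0.039 ]
s [nan nan nan]<stdin>:7: RuntimeWarning: Mean of empty slice.
  ret = ret.dtype.type(ret / rcount)
```

View pics/c4.png

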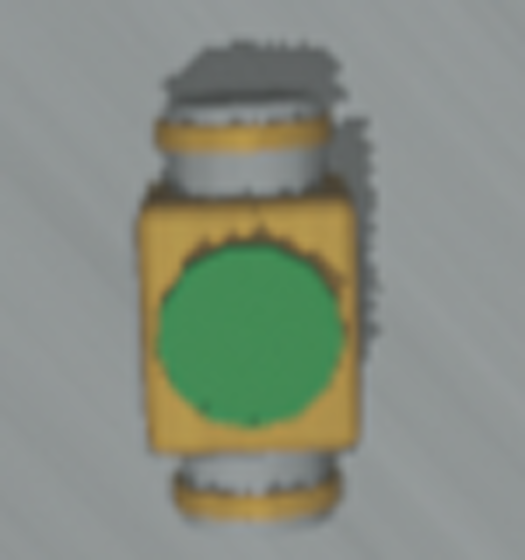

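```bash
python3 -m jog '[0,-1,40,0,0,0,40,0,0,0,40,0,0,0,40,0,0,0,25,0,0,0,14,0,0,0,7,0,0,0,3,0]'; python3 -m jog '[0,0,3,0,0,0,0,0]'; python3 e.py .530 .2622 .006 2.416
```

```text
clock: 11.85
tool_pos: [0.5299, 0.2624, 0.0107]
tool_rot: [[-0.663, -0.748, 0.0], [-0.748, 0.663, 0.0], [-0.0, -0.0, -1.0]]
contact_force: [-0.4, 0.4, 1.3]
width: 1.001
clock: 12.05
tool_pos: [0.5302, 0.2625, 0.0084]
tool_rot: [[-0.663, -0.749, 0.001], [-0.749, 0.663, 0.001], [-0.001, -0.001, -1.0]]
contact_force: [1.8, 0.4, -0.6]
width: 0.997
12.05 [0.5302 0.2625 0.0084] yaw y 2.4167427090052116 z [ 0.0012  0.0006 -1.    ] F [ 1.8137  0.3732 -0.6409] 0.9965789010297598 [ 0.4571  0.5639  1.8442 -0.      0.732  -1.9596]
tool delta mm [ 0.3195 -0.0313  2.3613]
spin 0.0007427090052116725
```

```bash
python3 -m jog '[0,0,2,0,0,0,0,0,0,0,0,0,0,0,0,0,0,0,0,0,0,0,0,0,0,0,0,0,0,0,0,0]' 1 35; python3 -m jog '[0,0,0,0,0,0,0,0,0,0,0,0,0,0,0,0]'; python3 -m jog '[0,0,-10,0,0,0,-25,0,0,0,-35,0,0,0,-35,0,0,0,-35,0,0,0,0,0]'; python3 e.py .4718 -.0334 .145 ;python3 -c "
from h import *
cam('top','t5');cam('side','s5');cam('wrist','w5')"
```

```text
clock: 12.85
tool_pos: [0.5296, 0.2622, 0.0056]
tool_rot: [[-0.663, -0.749, -0.0], [-0.749, 0.663, 0.0], [0.0, 0.0, -1.0]]
contact_force: [0.1, 0.4, 1.0]
width: 0.37
clock: 13.25
tool_pos: [0.5296, 0.2622, 0.0056]
tool_rot: [[-0.663, -0.749, -0.0], [-0.749, 0.663, -0.0], [0.0, 0.0, -1.0]]
contact_force: [-0.2, -0.5, 0.1]
width: 0.373
clock: 13.85
tool_pos: [0.5323, 0.2635, 0.1509]
tool_rot: [[-0.663, -0.749, 0.007], [-0.749, 0.663, 0.003], [-0.007, -0.003, -1.0]]
contact_force: [-0.1, -0.9, -1.8]
width: 0.368
13.85 [0.5323 0.2635 0.1509] yaw y 2.417043662072671 z [ 0.0072  0.0035 -1.    ] F [-0.1195 -0.9061 -1.7778] 0.3682021547922981 [ 0.4572  0.3684  1.7665 -0.0001  0.9987 -1.9598]
tool delta mm [ 262.4195 -151.4863    4.4   ]
```

View pics/w5.png

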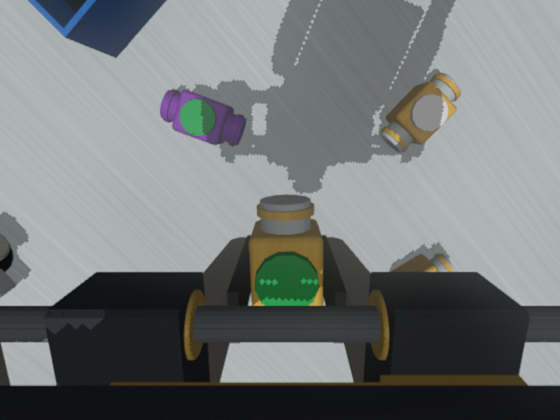

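View pics/s5.png

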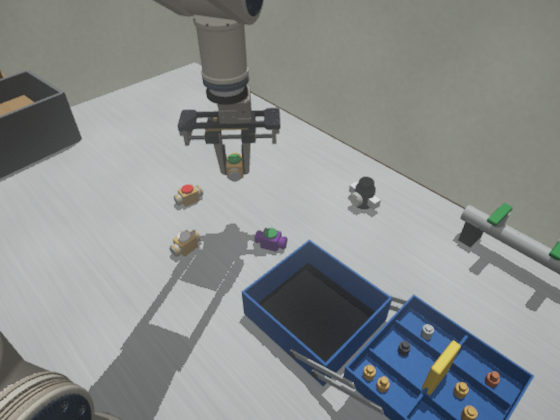

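The valve is held at 34 mm opening with the cap up. The side view shows it in the fingers at (235,163), and the other valves haven't moved. Carrying it over the compartment.

```bash
python3 -m jog '[33,-19,0,0,33,-19,0,0,33,-19,0,0,33,-19,0,0,33,-19,0,0,33,-19,0,0,33,-19,0,0,31,-18,0,0]'; python3 -m jog '[0,0,0,0.137,0,0,0,0.137,0,0,0,0.137,0,0,0,0.137,0,0,0,0.137,0,0,0,0.137,0,0,0,0]'; python3 e.py .4718 -.0334 .012 1.597;python3 -c "
from h import *
cam('side','s6')"
```

```text
clock: 14.8
tool_pos: [0.467, -0.0354, 0.1438]
tool_rot: [[-0.663, -0.749, -0.003], [-0.749, 0.663, 0.0], [0.002, 0.003, -1.0]]
contact_force: [1.0, -0.4, -1.9]
width: 0.365
clock: 15.5
tool_pos: [0.4676, -0.034, 0.1439]
tool_rot: [[-1.0, -0.022, -0.003], [-0.022, 1.0, 0.0], [0.003, 0.0, -1.0]]
contact_force: [0.6, 0.1, -2.9]
width: 0.37
15.5 [ 0.4676 -0.034   0.1439] yaw y 1.592948022039587 z [-0.0034  0.0002 -1.    ] F [ 0.593   0.142  -2.9449] 0.37007601104598714 [-0.0757  0.2012  2.0241 -0.      0.9197 -1.6686]
tool delta mm [ -4.6357   0.4461 131.9287]
spin -0.0040519779604129
```

View pics/s6.png

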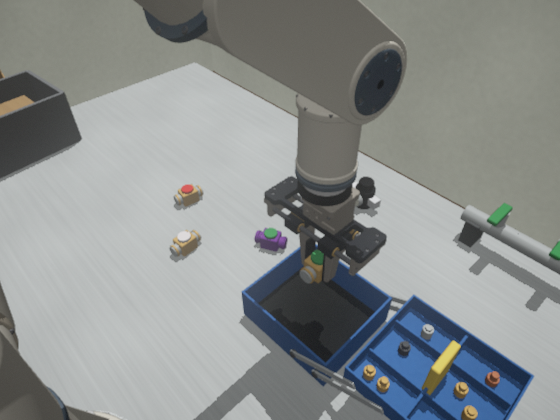

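```bash
python3 -m jog '[-4,0,25,0,0,0,30,0,0,0,30,0,0,0,25,0,0,0,12,0,0,0,5,0,0,0,0,0]'; python3 e.py .4718 -.0334 .0106 1.597
```

```text
clock: 16.25
tool_pos: [0.4728, -0.034, 0.0183]
tool_rot: [[-1.0, -0.025, -0.001], [-0.025, 1.0, 0.0], [0.001, 0.0, -1.0]]
contact_force: [0.7, 0.2, -2.6]
width: 0.369
16.25 [ 0.4728 -0.034   0.0183] yaw y 1.5962549495593403 z [-0.0009  0.0001 -1.    ] F [ 0.6536  0.2172 -2.6384] 0.36863378835151556 [-0.0749  0.4208  2.0946 -0.      0.6271 -1.6711]
tool delta mm [1.0011 0.6014 7.7305]
spin -0.0007450504406596448
```

```bash
python3 -m jog '[0,0,3,0,0,0,3,0,0,0,0,0]'; python3 -m jog '[0,0,1,0,0,0,0,0]';python3 -m jog '[0,0,1,0,0,0,0,0]'
```

```text
clock: 16.55
tool_pos: [0.4733, -0.034, 0.0129]
tool_rot: [[-1.0, -0.024, 0.001], [-0.024, 1.0, -0.0], [-0.001, -0.0, -1.0]]
contact_force: [-0.2, -0.4, -3.5]
width: 0.369
clock: 16.75
tool_pos: [0.4731, -0.034, 0.0118]
tool_rot: [[-1.0, -0.024, 0.0], [-0.024, 1.0, -0.0], [-0.0, -0.0, -1.0]]
contact_force: [-0.6, 0.1, -2.9]
width: 0.364
clock: 16.95
tool_pos: [0.473, -0.034, 0.0106]
tool_rot: [[-1.0, -0.024, -0.0], [-0.024, 1.0, -0.0], [0.0, -0.0, -1.0]]
contact_force: [0.2, 0.1, -2.5]
width: 0.364
```

```bash
python3 -m jog '[0,0,1,0,0,0,0,0]';python3 -m jog '[0,0,1,0,0,0,0,0]'
```

```text
clock: 17.15
tool_pos: [0.473, -0.034, 0.0095]
tool_rot: [[-1.0, -0.024, 0.0], [-0.024, 1.0, -0.0], [-0.0, -0.0, -1.0]]
contact_force: [-0.3, -0.4, -2.6]
width: 0.368
clock: 17.35
tool_pos: [0.4731, -0.034, 0.0095]
tool_rot: [[-1.0, -0.024, -0.0], [-0.024, 1.0, 0.0], [0.0, 0.0, -1.0]]
contact_force: [-4.2, 0.2, 15.2]
width: 0.371
```

Contact with the floor at TCP z 9.5 mm (force +15 N). Easing off and opening partway. After that I'll rise and look.

```bash
python3 -m jog '[0,0,-0.5,0,0,0,0,0,0,0,0,0,0,0,0,0,0,0,0,0]' -0.5; python3 -m jog '[0,0,-10,0,0,0,-20,0,0,0,-35,0,0,0,-40,0,0,0,-40,0,0,0,-40,0,0,0,0,0]' -1; python3 e.py .478 -.2657 .21 1.597;python3 -c "
from h import *
cam('side','s7');cam('wrist','w7')"
```

```text
clock: 17.85
tool_pos: [0.473, -0.034, 0.009]
tool_rot: [[-1.0, -0.024, -0.0], [-0.024, 1.0, -0.0], [0.0, -0.0, -1.0]]
contact_force: [0.1, 0.8, -0.4]
width: 0.748
clock: 18.55
tool_pos: [0.4761, -0.0342, 0.1998]
tool_rot: [[-1.0, -0.024, 0.009], [-0.024, 1.0, -0.001], [-0.009, -0.001, -1.0]]
contact_force: [-0.2, -0.1, -0.3]
width: 0.997
18.55 [ 0.4761 -0.0342  0.1998] yaw y 1.5950219553404996 z [ 0.0092 -0.0007 -1.    ] F [-0.233  -0.1067 -0.2612] 0.9969996993969935 [-0.0748  0.1329  1.9617 -0.      1.0378 -1.6698]
tool delta mm [   3.6321 -231.5005   -9.9971]
spin -0.0019780446595003554
```

View pics/w7.png

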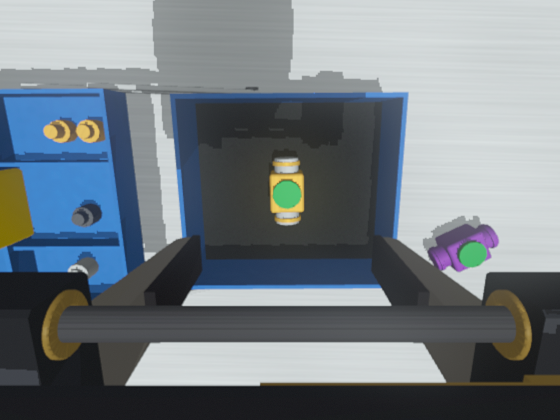

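View pics/s7.png

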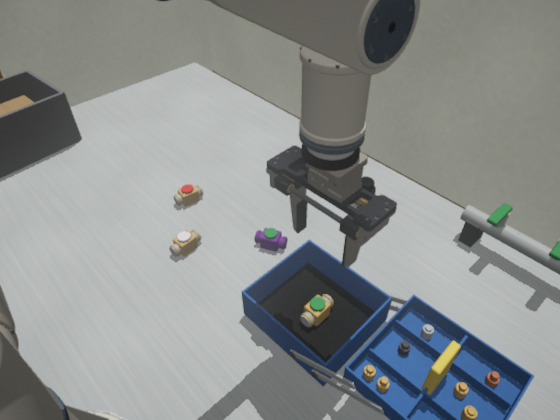

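The valve lies cap up mid-compartment: wrist (286,193), side (318,305). Going back over the tray handle.

```bash
python3 -m jog '[0,-32,-4,0,0,-33,-4,0,0,-33,-4,0,0,-33,-4,0,0,-33,-4,0,0,-33,0,0,0,-33,0,0,0,0,0,0]'; python3 -m jog '[0,0,0,0,0,0,0,0]'; python3 e.py .478 -.2657 .1246 1.597;python3 - <<'E'
from h import *
w=cam('wrist','w8');cam('top','t8'); cam('side','s8'); print(proj(w,[[.478,-.2657,.157]]))
E
```

```text
clock: 19.45
tool_pos: [0.4778, -0.2666, 0.2124]
tool_rot: [[-1.0, -0.022, -0.002], [-0.022, 1.0, 0.0], [0.002, 0.0, -1.0]]
contact_force: [0.4, -0.5, -0.2]
width: 1.001
clock: 19.65
tool_pos: [0.4779, -0.2627, 0.2131]
tool_rot: [[-1.0, -0.024, -0.002], [-0.024, 1.0, 0.001], [0.002, 0.001, -1.0]]
contact_force: [0.6, 0.0, 0.9]
width: 1.002
19.65 [ 0.4779 -0.2627  0.2131] yaw y 1.5952380107879198 z [-0.0018  0.0013 -1.    ] F [0.5944 0.0142 0.8781] 1.00170661105656 [-0.5056  0.2324  1.8044  0.0004  1.107  -2.101 ]
tool delta mm [-0.168  -3.0816 88.4756]
spin -0.0017619892120801506
[[283.23677935 224.67289369]]
```

View pics/w8.png

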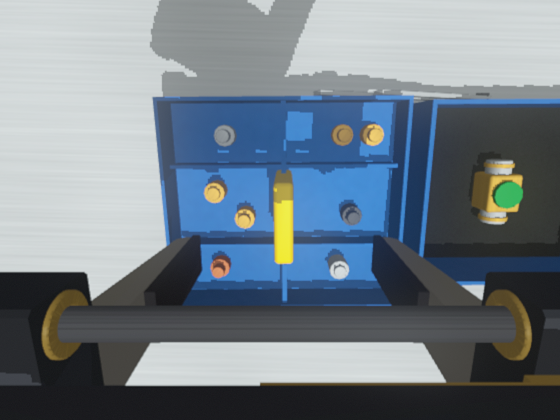

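The handle top is at (283.5,223) and my estimate projects to (283,225). Descending and gripping.

```bash
python3 -m jog '[0,-3,25,0,0,0,25,0,0,0,25,0,0,0,15,0,0,0,0,0,0,0,0,0]'; python3 -m jog '[0,0,0,0,0,0,0,0,0,0,0,0,0,0,0,0,0,0,0,0,0,0,0,0,0,0,0,0,0,0,0,0]' 1 50;python3 -m jog '[0,0,0,0,0,0,0,0,0,0,0,0,0,0,0,0,0,0,0,0]'; python3 e.py
```

```text
clock: 20.4
tool_pos: [0.4789, -0.2665, 0.1245]
tool_rot: [[-1.0, -0.025, -0.0], [-0.025, 1.0, 0.0], [0.0, 0.0, -1.0]]
contact_force: [0.3, -0.8, 0.8]
width: 1.001
clock: 21.2
tool_pos: [0.4786, -0.2669, 0.124]
tool_rot: [[-1.0, -0.024, -0.0], [-0.024, 1.0, 0.0], [0.0, 0.0, -1.0]]
contact_force: [0.5, 0.5, -0.2]
width: 0.327
clock: 21.7
tool_pos: [0.4784, -0.2653, 0.1234]
tool_rot: [[-1.0, -0.024, -0.001], [-0.024, 1.0, 0.003], [0.001, 0.003, -1.0]]
contact_force: [2.5, 8.6, -3.6]
width: 0.146
21.7 [ 0.4784 -0.2653  0.1234] yaw y 1.5949836523526952 z [-0.0009  0.0026 -1.    ] F [ 2.4864  8.5538 -3.5579] 0.14583698629146613 [-0.5103  0.3416  1.8811  0.0023  0.9209 -2.1066]
```

```bash
python3 -m jog '[0,3,-5,0,0,4,-5,0,0,8,-10,0,0,8,-9,0,0,9,-8,0,0,10,-7,0,0,11,-6,0]'; python3 e.py
```

```text
clock: 22.4
tool_pos: [0.4773, -0.215, 0.1763]
tool_rot: [[-1.0, -0.025, 0.001], [-0.025, 1.0, -0.004], [-0.001, -0.004, -1.0]]
contact_force: [-4.5, -12.2, 6.4]
width: 0.146
22.4 [ 0.4773 -0.215   0.1763] yaw y 1.5958403952138198 z [ 0.0006 -0.0038 -1.    ] F [ -4.4908 -12.2154   6.4039] 0.1458804784104104 [-0.4239  0.2375  1.889  -0.0038  1.0129 -2.0178]
```

```bash
python3 -m jog '[0,11,-5,0,0,12,-4,0,0,12,-3,0,0,12,-2,0,0,12,-1,0,0,12,0,0,0,12,2,0,0,12,3,0]'; python3 e.py
```

```text
clock: 23.2
tool_pos: [0.4749, -0.1179, 0.1896]
tool_rot: [[-1.0, -0.024, 0.001], [-0.024, 1.0, 0.0], [-0.001, 0.0, -1.0]]
contact_force: [-18.4, 6.8, 49.4]
width: 0.146
23.2 [ 0.4749 -0.1179  0.1896] yaw y 1.5947967190809649 z [ 0.0014  0.0001 -1.    ] F [-18.3867   6.7694  49.4351] 0.14638177973022476 [-0.2468  0.1689  1.9437  0.0005  1.0277 -1.8418]
```

Force z is +49 N because the commanded path runs about 5 mm under the arc. Correcting that in the next rows.

```bash
python3 -m jog '[0,6,-3,0,0,6,3,0,0,11,5,0,0,11,6,0,0,10,7,0,0,9,8,0]'; python3 e.py
```

```text
clock: 23.8
tool_pos: [0.4728, -0.0627, 0.1604]
tool_rot: [[-1.0, -0.023, -0.001], [-0.023, 1.0, 0.004], [0.001, 0.004, -1.0]]
contact_force: [-9.0, 15.8, 21.5]
width: 0.151
23.8 [ 0.4728 -0.0627  0.1604] yaw y 1.5940049740911568 z [-0.0009  0.0043 -1.    ] F [-9.0186 15.7744 21.4693] 0.1507888882717027 [-0.1382  0.189   1.9946  0.005   0.9594 -1.7351]
```

```bash
python3 -m jog '[0,8,9,0,0,7,10,0,0,7,10,0,0,5,10,0,0,0,0,0,0,0,0,0]'; python3 e.py
```

```text
clock: 24.4
tool_pos: [0.4717, -0.0329, 0.1201]
tool_rot: [[-1.0, -0.022, -0.002], [-0.022, 1.0, 0.009], [0.002, 0.009, -1.0]]
contact_force: [-5.6, 35.7, 10.1]
width: 0.148
24.4 [ 0.4717 -0.0329  0.1201] yaw y 1.5924246815970289 z [-0.0024  0.0093 -1.    ] F [-5.5895 35.6787 10.0844] 0.14766864333783059 [-0.0796  0.2427  2.0363  0.0119  0.8658 -1.6797]
```

```bash
python3 -m jog '[0,2,1,0,0,1,1,0,0,0,0,0]'; python3 -m jog '[0,1,1,0,0,0,0,0]'; python3 e.py
```

```text
clock: 24.7
tool_pos: [0.4718, -0.032, 0.1187]
tool_rot: [[-1.0, -0.023, -0.002], [-0.023, 1.0, 0.006], [0.002, 0.006, -1.0]]
contact_force: [-7.7, 22.3, 15.3]
width: 0.15
clock: 24.9
tool_pos: [0.4719, -0.0319, 0.1185]
tool_rot: [[-1.0, -0.023, -0.002], [-0.023, 1.0, 0.004], [0.002, 0.004, -1.0]]
contact_force: [-11.1, 16.9, 26.3]
width: 0.149
24.9 [ 0.4719 -0.0319  0.1185] yaw y 1.5940286473890024 z [-0.0017  0.0042 -1.    ] F [-11.1304  16.9152  26.3347] 0.1489478691953873 [-0.0737  0.2448  2.0381  0.0054  0.8607 -1.6713]
```

```bash
python3 -m jog '[0,1,2,0,0,0,0,0]'; python3 -m jog '[0,1,1,0,0,0,0,0]'; python3 e.py
```

```text
clock: 25.1
tool_pos: [0.4721, -0.0317, 0.1181]
tool_rot: [[-1.0, -0.024, -0.001], [-0.024, 1.0, 0.003], [0.001, 0.003, -1.0]]
contact_force: [-18.6, 11.6, 47.6]
width: 0.148
clock: 25.3
tool_pos: [0.4723, -0.0316, 0.1179]
tool_rot: [[-1.0, -0.024, -0.001], [-0.024, 1.0, 0.001], [0.001, 0.001, -1.0]]
contact_force: [-21.0, 5.4, 57.4]
width: 0.149
25.3 [ 0.4723 -0.0316  0.1179] yaw y 1.5947630648078461 z [-0.0007  0.0014 -1.    ] F [-20.9905   5.3973  57.4471] 0.14904298043572273 [-0.071   0.2457  2.0386  0.0018  0.858  -1.667 ]
```

Force climbs at a fixed height, so the tray is on its seat. Unloading, releasing, rising and looking.

```bash
python3 -m jog '[0,0,-2,0,0,0,-1,0,0,0,0,0]'; python3 -m jog '[0,0,0,0,0,0,0,0,0,0,0,0,0,0,0,0,0,0,0,0,0,0,0,0,0,0,0,0]' -1; python3 -m jog '[0,0,-10,0,0,0,-25,0,0,0,-35,0,0,0,-40,0,0,0,0,0]'; python3 e.py; python3 - <<'E'
from h import *
cam('side','s9'); cam('wrist','w9')
E
```

```text
clock: 25.6
tool_pos: [0.4719, -0.0317, 0.1186]
tool_rot: [[-1.0, -0.024, -0.001], [-0.024, 1.0, 0.001], [0.001, 0.001, -1.0]]
contact_force: [-11.1, 4.5, 26.0]
width: 0.151
clock: 26.3
tool_pos: [0.4729, -0.033, 0.116]
tool_rot: [[-1.0, -0.024, -0.0], [-0.024, 1.0, 0.0], [0.0, 0.0, -1.0]]
contact_force: [-0.1, 0.3, 0.5]
width: 0.736
clock: 26.8
tool_pos: [0.476, -0.0332, 0.2316]
tool_rot: [[-1.0, -0.024, 0.009], [-0.024, 1.0, -0.001], [-0.009, -0.001, -1.0]]
contact_force: [0.3, 0.4, 0.1]
width: 0.999
26.8 [ 0.476  -0.0332  0.2316] yaw y 1.5949710757646294 z [ 0.0086 -0.0006 -1.    ] F [0.3185 0.368  0.1392] 0.9993214127349522 [-0.0728  0.0968  1.9258  0.      1.1104 -1.6677]
```

View pics/s9.png

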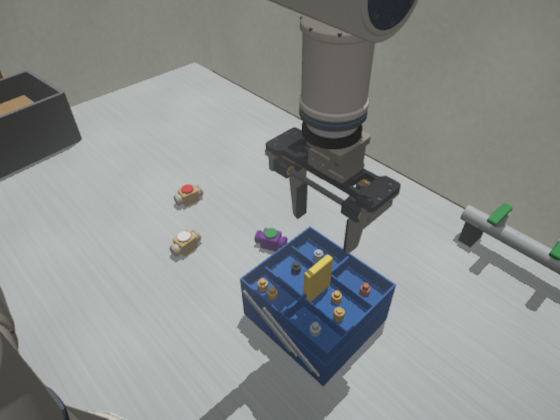

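View pics/w9.png

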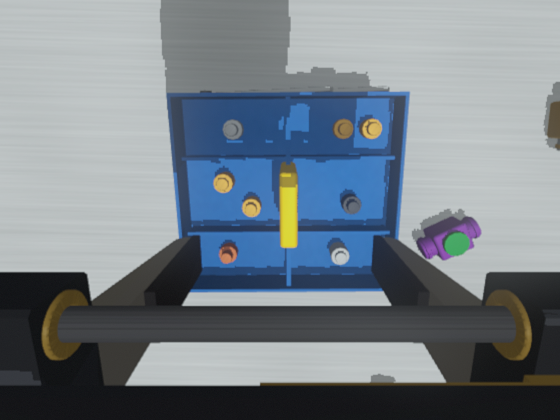

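```bash
python3 - <<'E'
from h import *
a=cv2.cvtColor(np.load('pics/side0.npz')['img'],cv2.COLOR_RGB2GRAY);b=cv2.cvtColor(np.load('pics/s9.npz')['img'],cv2.COLOR_RGB2GRAY)
for n,(x0,y0,x1,y1) in dict(handle=(296,252,340,305),fit1=(252,270,285,303),fit2=(325,283,380,325),near=(290,310,345,380),fit3=(305,240,330,265),red=(170,178,208,210),white=(165,225,205,260)).items():
    T=a[y0:y1,x0:x1]; S=b[y0-10:y1+10,x0-10:x1+10]
    S4=cv2.resize(S,None,fx=4,fy=4,interpolation=cv2.INTER_CUBIC);T4=cv2.resize(T,None,fx=4,fy=4,interpolation=cv2.INTER_CUBIC)
    r=cv2.matchTemplate(S4,T4,cv2.TM_CCOEFF_NORMED);_,m,_,l=cv2.minMaxLoc(r);print(n,(l[0]-40)/4,(l[1]-40)/4,round(m,3))
s=dict(np.load('pics/side0.npz'))
for q in(0.02,.08):
    sh=np.array([0,.13*(np.cos(.436+q)-np.cos(.436)),.13*(np.sin(.436+q)-np.sin(.436))]);p=np.array([.4718,-.0334,.152]);print(q,proj(s,[p+sh])-proj(s,[p]))
E
```

```text
handle -0.25 0.25 0.971
fit1 -0.25 0.25 0.813
fit2 -0.5 0.25 0.982
near -0.25 0.0 0.812
fit3 -0.25 0.25 0.994
red 0.0 0.0 1.0
white 0.0 0.0 1.0
0.02 [[ 0.57052874 -0.52842236]]
0.08 [[ 2.42296544 -1.98197245]]
```

Template matching against the first side view puts the tray within 0.5 px of home, where q = 0.08 would show about 3 px. The red and white valves show no shift. The gripper is open and clear, so I'm handing in.

```bash
python3 -c "
from bench import manip,get_state
print(get_state()['contact_force'],manip.hand_in())"
```

```text
the job is handed in; nothing more can be done
[ 0.61570439 -0.54327184 -1.10369163] None
```

I opened the tray to about 2.2 rad, set the brass green-capped valve cap up in the middle of the compartment and released it. I then swung the tray back home, let go of everything and handed in at about 27 s. No verdict is reported.

- **Valve:** after release, the wrist and side pictures showed it lying cap up mid-compartment, with floor contact felt before I opened the fingers. It is under the tray now, so I could not see it at the end.
- **Tray:** its features in the last side picture matched the first within about 0.5 px, where 0.08 rad would show about 3 px.
- **Other valves:** red and white showed no shift in the side view, and I left the purple look-alike alone.
- **Regulator:** I did not measure it at the end. The arm hid it in the last pictures, though nothing came near it.
- **Forces:** the wrist force reached about 50 N on the return swing and about 61 N seating the tray, against the 120 N limit. It was near zero once I let go.

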